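# Key the spindle and seat the rotor head

## Task

Get the small rotor drive ready: lay the loose steel key all the way down in the pocket across the end of the upright spindle and let go of it, then slide the rotor head over spindle and key, feeling for the keyway hidden inside it by turning the head, until the head sits fully home and level on the spindle's shoulder, and release it. Be gentle: never press the head or the key with more than 30 N and do not force, drop or hammer them. Do not knock the things standing around.

Things in the scene. Friction and masses are not known exactly. Their poses are not given: they have to be found in the camera images.
- drive: The fixed rotor drive: white round housing 100 mm across, 40 mm tall, small switch panel on its -x side; on it a round aluminium shoulder 60 mm across, top at 46 mm, and an upright steel spindle 40 mm across, end at 70 mm with a 1.5 mm bevel. The spindle does not turn. A closed-ended pocket is cut across its end along the drive's x axis. Origin: centre of the underside, on the axis, z up.
- shoulder (a point): Centre of the shoulder's top, 46 mm above the drive's underside, axes as the drive's. The head's underside rests here when home.
- pocket (a point): Centre of the pocket's floor, 60 mm above the drive's underside, axes as the drive's. The pocket is 30 mm long (x), 11.5 mm wide (y) and 10 mm deep (spindle's end 10 mm above this point).
- key: The loose steel key, 35 g: a round-ended bar 28 mm long (its x), 10 mm wide (its y), 18 mm tall (its z), lying on the worktop with the 18 mm upright. Origin: centre of its underside. Either way round fits. Down in the pocket it stands 8 mm above the spindle's end.
- rotor_head: The rotor head, about 0.4 kg, standing on the worktop, open underside down: aluminium disc 90 mm across with eight round holes on its sloping top and a round black knob in the middle. Origin: centre of the underside, z up. In it a steel bush with a bore 42 mm across, 25 mm deep from the underside; the bore's roof has a straight keyway 13 mm wide, 11 mm deep, right across, to go over the key.
- knob (a point): On the head's axis 70 mm above its underside, axes as the head's: where to hold the head. The knob is 28 mm across and stands from 46 to 84 mm above the underside; a bare metal line across its top marks the head's x axis.
- bore_roof (a point): On the head's axis at the bore's roof, 25 mm above its underside, axes as the head's (NOT the keyway's). The bush is held by a slip clutch and turns with the head below 0.25 N m. The keyway lies along the head's x axis turned by an unknown, unseen angle up to 0.65 rad either way. Not aligned, the head stops on the key 7 mm above home; aligned within about 0.08 rad it can sink home.
- vial: a small round capped plastic vial, 31 mm across, 60 mm tall; a bystander, loose. Origin: centre of its underside.
- tape_roll: a roll of tape lying flat, 104 mm across, 25 mm tall; a bystander, loose. Origin: centre of its underside.
- marker_pen: a marker pen lying near the front edge, 135 mm long, 17 mm thick; a bystander, loose. Origin: centre of its underside.
- forceps: slim forceps lying near the front edge, 129 mm long, 17 mm wide, 9 mm tall; a bystander, loose. Origin: centre of its underside.
- specimen_cup_a: a screw-lid specimen cup, 60 mm across, 64 mm tall; a bystander, loose. Origin: centre of its underside.
- specimen_cup_c: a screw-lid specimen cup, 60 mm across, 64 mm tall; a bystander, loose. Origin: centre of its underside.
Mind the look-alikes: they are no part of the job. Leave any orange look-alike of the drive alone.

How it is judged (in metres and radians):
On the way:
1. the key lies fully down in the spindle's pocket, released, before the head is over it (horizontal distance between key and pocket below 0.004 m and z of key in the frame of pocket between -0.002 and 0.002 m and angle between the x axis of key and the x axis of drive, either way round below 0.2 rad and angle between key's own z axis and vertical below 0.2 rad and contact force between key and the fingers below 0.1 N and horizontal distance between rotor_head and shoulder above 0.05 m), for 0.2 s.
At the end, for the whole second after the job is handed in: Key flat in the pocket: within 4 mm of its centre, 2 mm of its floor, 0.2 rad of its direction and of upright. Rotor head home over it: underside within 2 mm of the shoulder's height, within 3 mm of the spindle's axis, level within 0.06 rad, at rest and released (horizontal distance between key and pocket below 0.004 m and z of key in the frame of pocket between -0.002 and 0.002 m and angle between the x axis of key and the x axis of drive, either way round below 0.2 rad and angle between key's own z axis and vertical below 0.2 rad and horizontal distance between rotor_head and shoulder below 0.003 m and z of rotor_head in the frame of shoulder between -0.002 and 0.002 m and angle between rotor_head's own z axis and vertical below 0.06 rad and linear speed of rotor_head below 0.01 m/s and contact force between rotor_head and the fingers below 0.1 N); the robot touches nothing.
It fails at once if the rotor head is pressed on the drive or the key with more than 30 N (contact force between rotor_head and drive above 30 N or contact force between rotor_head and key above 30 N).
It fails at once if the key is pressed on the drive with more than 30 N (contact force between key and drive above 30 N).
It fails at once if a bystander is knocked: moved more than 20 mm (distance of any of vial, tape_roll, marker_pen, forceps, specimen_cup_a, specimen_cup_c from where it was at the start of the episode above 0.02 m).
It also fails if it takes over 72 s, if anything falls off the work surface, if the arm or the gripper's body presses on something with over 40 N, if the wrist force passes 120 N, or if a joint passes its speed limit or range.

## Robot

A 7-joint arm with a two-finger parallel gripper is mounted at the origin on a cart in front of the work surface, level with it; the furniture and walls round the work are solid. World frame = base frame: x ahead of the robot, y to its left, z up, the work surface at z = 0. Lengths are in mm, angles in rad, forces in N, time in s.
With the tool pointing down it reaches from about 350 to 900 mm from the base axis. Payload 8.1 kg.
Tool frame: the origin (TCP) lies midway between the tips of the shut fingers; the grasp point (between the pads) lies 19 mm behind it; y points along the fingers, x is the direction in which the jaws open and shut, and the axes are right-handed (so a half turn about y gives the same grasp; the last joint's range is limited). The gripper opens to 85 mm and grips with 20 to 120 N. Pads are 22 mm wide; open, the fingers measure 114 mm over their backs; the gripper's body (76 mm by 85 mm) begins 54 mm behind the grasp point. The pads swing forward as they close: fully open they stand 13 mm farther back than shut.
Start: joints at [-0.103, 0.434, 0.025, 1.573, -0.012, 1.134, -0.075], TCP at [625.013, -0.027, 231.323] pointing down, gripper open.
Joint ranges: [-2.62, 2.62], [-0.44, 2.09], [-1.27, 1.32], [0.08, 2.57], [-1.32, 4.46], [0.12, 2], [-2.74, 2.74]. Speed limits (rad/s): [2.22, 2.22, 3.01, 3.01, 3.14, 3.14, 3.14].

## Interface

Orientations are given as a unit quaternion [x, y, z, w].
In Python, from cell import r gives the robot as it stands.
- The arm moves only by the tool drive_tool, never from a script. Its arguments are lists of equal length, an entry for each row: "gripper": the finger opening in m, from 0 to 0.0854; "travel": the shift along the world's x, y, z in m, a list of three; "rotation": the turn, a rotation vector about the world's x, y, z in rad, a list of three. A call has 1 to 8 rows; each row is the pose to reach, as a shift and turn from the pose commanded when the call began; what a row does not reach only later rows make up. A row lasts 1/12 s, in which the tool goes at most 41.7 mm and 7.16 degrees, less where a joint would pass 70% of its speed; a pose out of reach is approached as far as the arm can. A call with a gripper value outside its range is refused whole. The fingers move at their own pace and stop on an object; "newtons" is the grip in N (left out, the last holds). Time passes only in rows, so rows that repeat a pose let the fingers close. It gives the time, the measured TCP pose, the force and the opening at its end, in the units of the state.
- r.sense(): the state, without advancing time (a new reading comes with each control period).
- r.read_camera(name): name is "scene" or "side" or "wrist"; returns (picture, depth): 400x640x3 uint8, blue, green, red; 400x640 float32, mm along the optical axis (not along the pixel's ray), 0 where there is no reading.
- r.camera_info(name): a dict with "camera_matrix" (3x3 intrinsics, pixels), "rvec" (rotation vector, rad) and "tvec" (3), from world to camera coordinates, as OpenCV has them; the wrist camera has in their place "tool_from_camera" (4x4, takes a point from camera to tool coordinates, whose origin is the TCP and whose axes are the tool frame's). Camera axes: x right, y down, z forward; pixel columns grow to the right and rows downward; lengths in mm; the calibration is good to about 2 mm. The wrist camera is an equidistant fisheye: a pixel r from the principal point sees the ray r / f radians off the axis. A picture is of the moment at which its call begins: read the wrist's pose just before it. camera_info takes no time and is no camera call.
- r.sign_off(): hands the job in, once; it reports no verdict.
The state is a dict: "clock": time; "qpos": joint angles; "dq": joint speeds; "effort": joint torques, N m; "tool_pos": TCP position; "ee_rot": TCP orientation; "contact_force": force on the tool from outside, world axes, zero at the start; "ft_torque": the same for the moment, N m; "grip_width": opening from 0.0 (shut) to 1.0 (fully open).
Only numpy, scipy, OpenCV 4.12 (cv2) and the standard library are available. Lean on these libraries where they do the work, as an engineer would, in place of code of your own. Each camera call takes 0.05 s, during which the arm holds its last target.

## Working session

There is one attempt and no reset: what is moved stays moved. The work goes in short steps, Python scripts to look and compute and a tool call to move; the robot and the scene stay as the last step left them, time stands still between calls to the robot, and variables do not carry over. Pictures are saved under pics/ and viewed, and the job is handed in when it is done.

Besides the shell and the picture viewer there is one more tool, called after "Emit:" by a JSON object that holds its "method" and its "body", one argument or row to a line. drive_tool: Moves the arm, as the interface text tells. Its arguments: {"type":"object","properties":{"gripper":{"type":"array"},"travel":{"type":"array"},"rotation":{"type":"array"},"newtons":{"type":"number"}},"required":["gripper","travel","rotation"]}

```bash
mkdir -p pics; ls; python3 - <<'E'
from cell import r
import cv2,numpy as np
print(r.sense())
for n in ["scene","side","wrist"]:
    i,d=r.read_camera(n); cv2.imwrite(f"pics/{n}0.png",i); np.save(f"pics/{n}0.npy",d); print(n,r.camera_info(n))
E
```

```text
pics
{'clock': 0.0, 'qpos': array([-0.10261576,  0.43524498,  0.02500764,  1.57406269, -0.01163738,
        1.13400891, -0.07513641]), 'dq': array([-0.00081689,  0.00111536,  0.00078125, -0.00030453, -0.0008073 ,
        0.0011702 ,  0.00210589]), 'effort': array([ 8.97134169e-05, -6.70461059e+01,  1.02531374e+00, -3.16203833e+01,
        1.55155628e-02,  1.25530543e-02, -1.11555586e-06]), 'tool_pos': array([ 6.24508494e+02, -5.35250936e-02,  2.30526004e+02]), 'ee_rot': array([ 7.07150576e-01, -6.04859446e-04, -5.07717679e-04, -7.07062543e-01]), 'contact_force': array([-0.83582743, -0.6926699 ,  0.3992237 ]), 'ft_torque': array([-0.00322071,  0.04235752,  0.02373671]), 'grip_width': 1.000080108790903}
scene {'camera_matrix': array([[453.0811188 ,   0.        , 323.03787841],
       [  0.        , 453.0811188 , 197.33095888],
       [  0.        ,   0.        ,   1.        ]]), 'rvec': array([ 1.38062688, -2.25365239,  0.85439331]), 'tvec': array([383.58071228, 343.9942682 , 809.22309481])}
side {'camera_matrix': array([[463.41936705,   0.        , 318.9701213 ],
       [  0.        , 463.41936705, 197.59567706],
       [  0.        ,   0.        ,   1.        ]]), 'rvec': array([ 1.99836105, -0.40114536,  0.23815701]), 'tvec': array([-446.13227533,  229.95056641,  936.24760896])}
wrist {'camera_matrix': array([[309.70691629,   0.        , 321.47185465],
       [  0.        , 309.70691629, 197.94887974],
       [  0.        ,   0.        ,   1.        ]]), 'tool_from_camera': array([[ 9.99998374e-01, -1.80306221e-03, -1.87855588e-05,
         3.69652817e-01],
       [-4.95495816e-04, -2.84794738e-01,  9.58588395e-01,
        -1.42210780e+02],
       [-1.73374454e-03, -9.58586828e-01, -2.84795168e-01,
         7.22894573e+01],
       [ 0.00000000e+00,  0.00000000e+00,  0.00000000e+00,
         1.00000000e+00]])}
```

View pics/scene0.png

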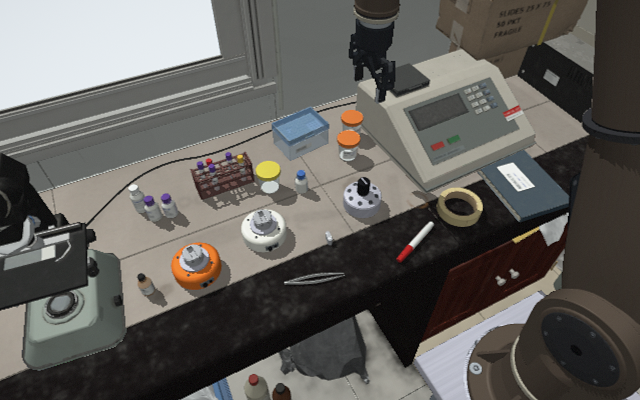

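View pics/side0.png

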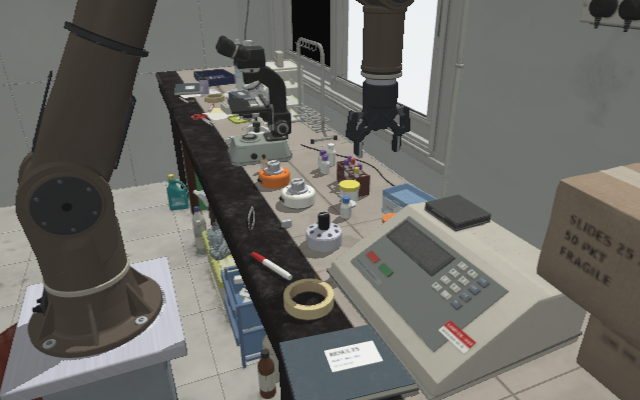

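View pics/wrist0.png

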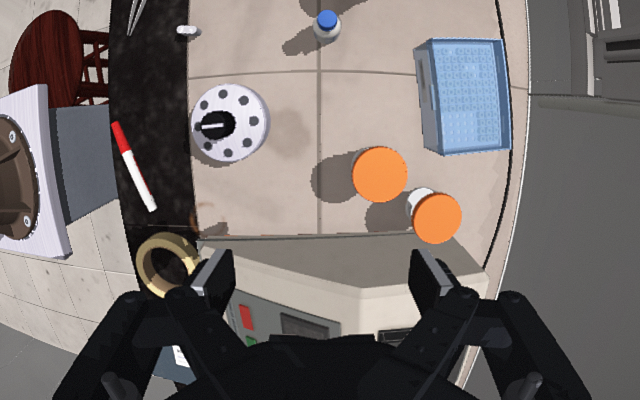

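The white drive with its pocketed spindle is at scene (264,230); the orange look-alike at (196,266) is to be left alone. The head is at (362,195), the key at (329,238), the vial at (301,182), the tape at (460,207), the pen at (415,242) and the forceps at (315,278). The cups are at (350,120) and (347,147).

```bash
cat > h.py <<'E'
import cv2,numpy as np
from scipy.spatial.transform import Rotation as R
def pose(info,s=None):
    K=info["camera_matrix"]
    if "rvec" in info:
        Rm=cv2.Rodrigues(info["rvec"])[0]; return K,Rm.T,-Rm.T@info["tvec"],False
    T=info["tool_from_camera"]; Rt=R.from_quat(s["ee_rot"]).as_matrix()
    return K,Rt@T[:3,:3],Rt@T[:3,3]+s["tool_pos"],True
def rays(P,uv):
    K,Rm,o,f=P; uv=np.atleast_2d(np.asarray(uv,float))
    x=(uv[:,0]-K[0,2])/K[0,0]; y=(uv[:,1]-K[1,2])/K[1,1]
    if f:
        r=np.hypot(x,y)+1e-12; d=np.stack([np.sin(r)*x/r,np.sin(r)*y/r,np.cos(r)],1)
    else: d=np.stack([x,y,np.ones_like(x)],1)
    return d@Rm.T
def onplane(P,uv,z):
    d=rays(P,uv); return P[2]+d*((z-P[2][2])/d[:,2])[:,None]
def cloud(P,dep):
    h,w=dep.shape; v,u=np.mgrid[:h,:w]; K=P[0]
    d=rays(P,np.stack([u.ravel(),v.ravel()],1)); fwd=d@P[1][:,2]
    p=P[2]+d*(dep.ravel()/fwd)[:,None]; p[dep.ravel()==0]=np.nan
    return p.reshape(h,w,3)
E
python3 - <<'E'
from cell import r
from h import *
s=r.sense()
for n in ["scene","side","wrist"]:
    P=pose(r.camera_info(n),s); c=cloud(P,np.load(f"pics/{n}0.npy")); np.save(f"pics/{n}c.npy",c)
    print(n,P[2])
S=np.load("pics/scenec.npy");W=np.load("pics/wristc.npy")
for u,v in [(264,216),(264,222),(272,228),(329,238),(326,240),(363,184),(362,205),(196,250),(300,176)]: print(u,v,S[v,u].round(1))
for u,v in [(188,30),(328,18),(228,100),(215,125),(380,175)]: print('w',u,v,W[v,u].round(1))
i=cv2.imread("pics/scene0.png")
a=cv2.resize(i[200:260,225:355],None,fx=6,fy=6,interpolation=cv2.INTER_CUBIC); cv2.imwrite("pics/crop1.png",a)
E
```

```text
scene [-67.27012881 472.14144185 832.38538264]
side [ 135.76243871 -853.62367144  617.54841361]
wrist [625.15565508  72.24612059 372.91533391]
264 216 [542.9 298.   60.9]
264 222 [523.  305.6  66.6]
272 228 [516.5 291.6  44.8]
329 238 [454.1 183.4  17.1]
326 240 [465.7 184.6  -3.8]
363 184 [510.4  68.3  83.3]
362 205 [487.2  81.1  41.2]
196 250 [516.  456.5  69.5]
300 176 [621.7 174.1  55.8]
w 188 30 [464.7 177.5  17.7]
w 328 18 [631.6 166.3  60.3]
w 228 100 [524.   84.7  43.1]
w 215 125 [522.7  59.8  84.8]
w 380 175 [685.1   5.1  64.4]
```

View pics/crop1.png

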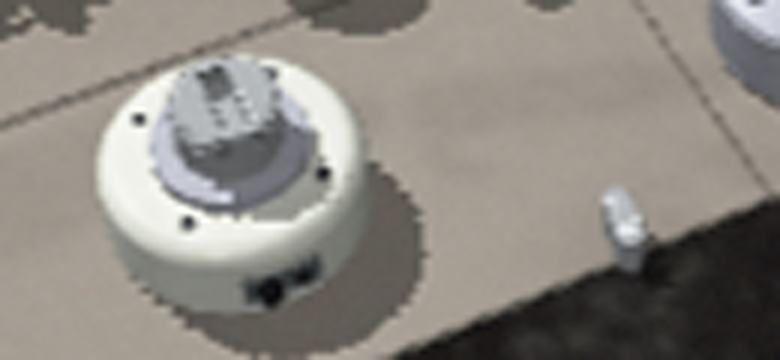

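The crop shows the white drive with its pocket across the spindle end, running away from the camera, and its panel on the near side. The key stands at the counter's edge at scene (329,238). Next I move the wrist camera over both.

Emit:
{"method": "drive_tool", "body": {
  "gripper": [0.0854,0.0854,0.0854,0.0854,0.0854,0.0854,0.0854,0.0854],
  "travel": [
    [-0.02,0.035,0],
    [-0.04,0.07,0],
    [-0.06,0.105,0],
    [-0.08,0.14,0],
    [-0.1,0.17,0],
    [-0.12,0.2,0],
    [-0.13,0.22,0],
    [-0.13,0.22,0]
  ],
  "rotation": [
    [0,0,0],
    [0,0,0],
    [0,0,0],
    [0,0,0],
    [0,0,0],
    [0,0,0],
    [0,0,0],
    [0,0,0]
  ],
  "newtons": 30
}}

```text
clock: 0.82
tool_pos: [491.6, 225.8, 231.3]
ee_rot: [-0.706, -0.002, 0.003, 0.708]
contact_force: [-0.3, -0.1, -0.4]
grip_width: 0.998
```

```bash
python3 - <<'E'
from cell import r
from h import *
s=r.sense();i,d=r.read_camera("wrist"); cv2.imwrite("pics/w1.png",i); np.save("pics/w1.npy",d)
P=pose(r.camera_info("wrist"),s); np.save("pics/w1c.npy",cloud(P,d)); np.save("pics/w1s.npy",np.r_[s["tool_pos"],s["ee_rot"]])
print(s)
E
```

```text
{'clock': 0.8167, 'qpos': array([-0.46956932,  0.30295486, -0.07436838,  1.77337658,  0.02203118,
        1.0661434 , -0.54320516]), 'dq': array([ 0.05249269,  0.00862359,  0.06957655, -0.01295125,  0.01712122,
        0.00215223,  0.07574676]), 'effort': array([  0.16457924, -56.13556981,   0.44884974, -30.09238243,
         0.34629238,   0.07646621,  -1.09165002]), 'tool_pos': array([491.60814499, 225.76646477, 231.33777568]), 'ee_rot': array([-0.70622257, -0.00231333,  0.00335107,  0.70797818]), 'contact_force': array([-0.29195957, -0.11633297, -0.41666065]), 'ft_torque': array([ 0.03010709, -0.01051958,  0.07957522]), 'grip_width': 0.9984762716717916}
```

View pics/w1.png

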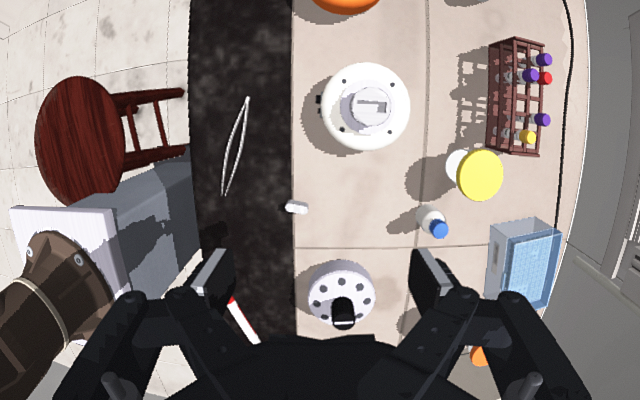

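The wrist view shows the drive at (372,105) with its pocket nearly along image x, the key at (296,207) and the head at (342,295). Next I measure each of them precisely.

```bash
python3 - <<'E'
from cell import r
from h import *
s=r.sense();i,d=r.read_camera("wrist"); print(s["tool_pos"],s["ee_rot"])
cv2.imwrite("pics/w2.png",i); P=pose(r.camera_info("wrist"),s)
c=cloud(P,d); np.save("pics/w2c.npy",c);np.savez("pics/w2p.npz",R=P[1],o=P[2],K=P[0])
v,u=np.mgrid[:400,:640]
def reg(m,name):
    p=c[m]; print(name,m.sum(),p.mean(0).round(1),"min",np.nanmin(p,0).round(1),"max",np.nanmax(p,0).round(1))
    cnt=max(cv2.findContours(m.astype(np.uint8),cv2.RETR_EXTERNAL,cv2.CHAIN_APPROX_NONE)[0],key=cv2.contourArea); return cnt
z=c[...,2]
box=lambda a,b,e,f:(u>a)&(u<b)&(v>e)&(v<f)
# spindle top
m=box(330,410,70,140)&(z>64)&(z<76); cn=reg(m,"spindle")
q=onplane(P,cn[:,0,:],70); (x,y),rad=cv2.minEnclosingCircle(q[:,:2].astype(np.float32)); print("spindle circ",x,y,rad)
A=np.c_[2*q[:,:2],np.ones(len(q))]; so=np.linalg.lstsq(A,(q[:,:2]**2).sum(1),rcond=None)[0]; print("lsq",so[:2],np.sqrt(so[2]+so[0]**2+so[1]**2))
m=box(330,410,70,140)&(z>55)&(z<63); 
n,l,st,ce=cv2.connectedComponentsWithStats(m.astype(np.uint8)); print(st,ce)
# housing
m=box(300,430,50,165)&(z>30); cn=reg(m,"housing")
# key
m=box(275,320,190,225)&(z>10)&(z<25); cn=reg(m,"key"); q=onplane(P,cn[:,0,:],18); print(cv2.minAreaRect(q[:,:2].astype(np.float32)))
cc,ax=cv2.PCACompute(c[m][:,:2].astype(np.float32),None); print(cc,ax)
a=cv2.resize(i[55:165,290:440],None,fx=5,fy=5,interpolation=cv2.INTER_CUBIC); cv2.imwrite("pics/crop2.png",a)
a=cv2.resize(i[185:345,260:420],None,fx=3.7,fy=3.7,interpolation=cv2.INTER_CUBIC); cv2.imwrite("pics/crop3.png",a)
E
```

```text
[493.33156127 222.84991769 231.28698841] [-0.70678827 -0.00166252  0.00208902  0.70742011]
spindle 942 [539.5 301.9  69.4] min [520.  281.8  64.1] max [560.  321.6  71.8]
spindle circ 539.5674438476562 301.6012878417969 20.353376388549805
lsq [539.53574562 301.81094799] 19.47976483587496
[[     0      0    640    400 255660]
 [   358     86      1      1      1]
 [   351     92      1      1      1]
 [   350     94      1      1      1]
 [   349     96      1      1      1]
 [   354     96     30     14    322]
 [   348    101      1      6      6]
 [   349    108      1      3      3]
 [   350    112      2      1      2]
 [   352    114      1      1      1]
 [   356    118      2      2      2]] [[319.43589533 199.62834233]
 [358.          86.        ]
 [351.          92.        ]
 [350.          94.        ]
 [349.          96.        ]
 [368.66459627 102.87888199]
 [348.         103.5       ]
 [349.         109.        ]
 [350.5        112.        ]
 [352.         114.        ]
 [356.5        118.5       ]]
housing 6187 [537.5 301.6  45.8] min [489.6 253.2  30.1] max [589.7 351.7  71.8]
key 204 [461.9 180.   16.8] min [448.3 172.5  10.1] max [474.8 185.5  19.4]
((461.6039123535156, 180.28797912597656), (12.574638366699219, 27.246179580688477), 80.34925842285156)
[[461.94598 179.99767]] [[ 0.97806644 -0.20829299]
 [ 0.20829299  0.97806644]]
```

View pics/crop2.png

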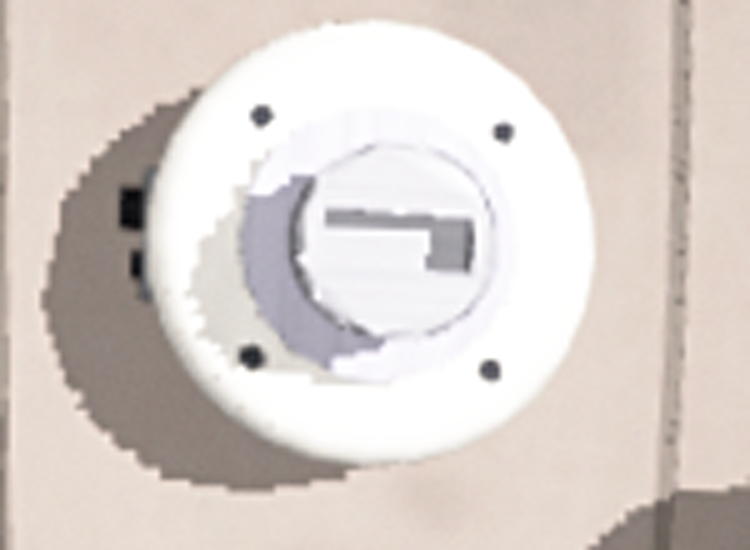

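View pics/crop3.png

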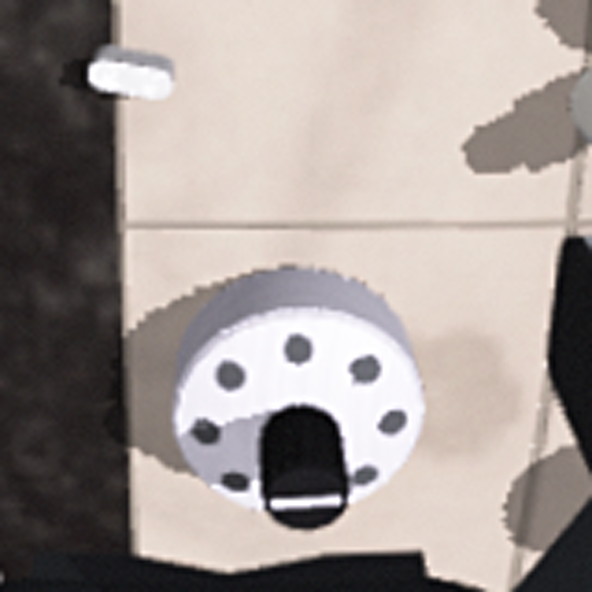

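```bash
python3 - <<'E'
from h import *
c=np.load("pics/w2c.npy");z=c[...,2];v,u=np.mgrid[:400,:640]
D=np.load("pics/w2p.npz");P=(D["K"],D["R"],D["o"],True)
box=lambda a,b,e,f:(u>a)&(u<b)&(v>e)&(v<f)
rr=np.hypot(c[...,0]-539.6,c[...,1]-301.8)
m=(rr<17)&(z<63)&(z>50); p=c[m]; print("floor",p.min(0),p.max(0)); print(cv2.minAreaRect(p[:,:2].astype(np.float32)))
# pocket mouth at z=70: contour of hole in top mask
h=box(345,395,80,130)&(z<66.5); n,l,st,ce=cv2.connectedComponentsWithStats(h.astype(np.uint8)); k=l[103,369]; print(st[k])
cn=cv2.findContours((l==k).astype(np.uint8),cv2.RETR_EXTERNAL,cv2.CHAIN_APPROX_NONE)[0][0]
q=onplane(P,cn[:,0,:],70); print("mouth",cv2.minAreaRect(q[:,:2].astype(np.float32)))
m=box(275,320,190,225)&(z>15.5)&(z<25);p=c[m]
print("key",m.sum(),cv2.minAreaRect(p[:,:2].astype(np.float32)),p.mean(0)); print(cv2.PCACompute(p[:,:2].astype(np.float32),None))
m=box(280,400,240,340)&(z>78)&(z<90); p=c[m]; print("knobtop",p.mean(0),p.min(0),p.max(0),cv2.minEnclosingCircle(p[:,:2].astype(np.float32)))
m=box(280,400,240,340)&(z>20)&(z<78)
i=cv2.imread("pics/w2.png"); g=i.min(2)
m=box(325,362,312,328)&(g>150)
cn=max(cv2.findContours(m.astype(np.uint8),cv2.RETR_EXTERNAL,cv2.CHAIN_APPROX_NONE)[0],key=len); q=onplane(P,cn[:,0,:],84);print(cn.reshape(-1,2).min(0),cn.reshape(-1,2).max(0));print("line",cv2.minAreaRect(q[:,:2].astype(np.float32)))
E
```

```text
floor [526.02109253 296.15752031  56.81359896] [555.70832683 308.45627303  62.93823339]
((540.8475952148438, 301.92987060546875), (12.026365280151367, 29.370943069458008), 87.93040466308594)
[354  96  31  14 338]
mouth ((539.726318359375, 302.18646240234375), (11.960247039794922, 29.622461318969727), 89.61636352539062)
key 176 ((461.16632080078125, 179.28793334960938), (10.97084903717041, 26.781164169311523), 78.50321197509766) [461.70092807 179.50933845  17.52786111]
(array([[461.70096, 179.50928]], dtype=float32), array([[ 0.9787349 , -0.20512915],
       [ 0.20512915,  0.9787349 ]], dtype=float32))
knobtop [518.6509015   62.1022736   82.72470821] [504.28400777  46.75488381  78.03381763] [534.16198838  74.25406323  85.52291163] ((519.2529296875, 60.85367965698242), 15.029760360717773)
[348 314] [361 327]
line ((534.18603515625, 58.34765625), (20.332054138183594, 15.732344627380371), 88.00193786621094)
```

Emit:
{"method": "drive_tool", "body": {
  "gripper": [0.05,0.05,0.05,0.05,0.05,0.05,0.05,0.05],
  "travel": [
    [-0.0335,-0.0405,-0.12],
    [-0.0335,-0.0405,-0.12],
    [-0.0335,-0.0405,-0.12],
    [-0.0335,-0.0405,-0.12],
    [-0.0335,-0.0405,-0.12],
    [-0.0335,-0.0405,-0.12],
    [-0.0335,-0.0405,-0.12],
    [-0.0335,-0.0405,-0.12]
  ],
  "rotation": [
    [0,0,1.365],
    [0,0,1.365],
    [0,0,1.365],
    [0,0,1.365],
    [0,0,1.365],
    [0,0,1.365],
    [0,0,1.365],
    [0,0,1.365]
  ]
}}

```text
clock: 1.58
tool_pos: [462.3, 177.6, 111.0]
ee_rot: [0.62, 0.34, -0.34, -0.62]
contact_force: [-0.6, -0.4, 0.1]
grip_width: 0.585
```

Emit:
{"method": "drive_tool", "body": {
  "gripper": [0.05,0.05,0.05,0.05,0.05,0.05],
  "travel": [
    [0,0,0],
    [0,0,0],
    [0,0,0],
    [0,0,0],
    [0,0,0],
    [0,0,0]
  ],
  "rotation": [
    [0,0,0.37],
    [0,0,0.37],
    [0,0,0.37],
    [0,0,0.37],
    [0,0,0.37],
    [0,0,0.37]
  ]
}}

```text
clock: 2.08
tool_pos: [461.9, 178.6, 111.2]
ee_rot: [0.549, 0.446, -0.446, -0.549]
contact_force: [-0.3, 0.8, 0.2]
grip_width: 0.583
```

```bash
python3 - <<'E'
from cell import r
from h import *
s=r.sense();i,d=r.read_camera("wrist"); cv2.imwrite("pics/w3.png",i); P=pose(r.camera_info("wrist"),s)
c=cloud(P,d); np.save("pics/w3c.npy",c);np.savez("pics/w3p.npz",R=P[1],o=P[2],K=P[0])
print(s["clock"],s["tool_pos"],s["qpos"].round(2),s["grip_width"]); print(R.from_quat(s["ee_rot"]).as_matrix().round(4))
E
```

```text
2.0833 [461.94377698 178.59738705 111.21537638] [-0.18  0.4  -0.38  2.    0.21  0.78  0.68] 0.58286582561884
[[ 2.050e-01 -0.000e+00 -9.788e-01]
 [ 9.788e-01 -2.000e-04  2.050e-01]
 [-2.000e-04 -1.000e+00 -0.000e+00]]
```

View pics/w3.png

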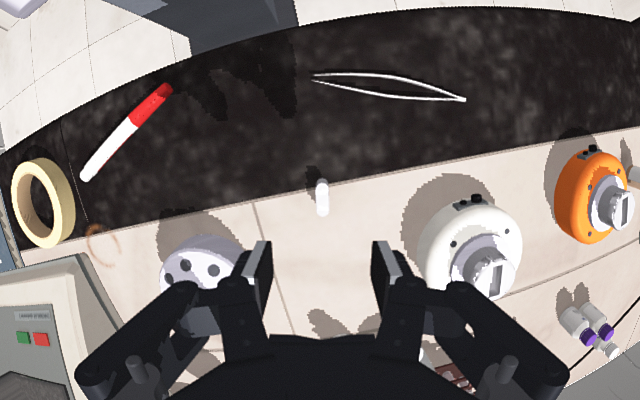

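The key is at (322,196), upright in the image and so aligned with the jaw faces, and between the jaws' lines.

```bash
python3 - <<'E'
from h import *
c=np.load("pics/w3c.npy");z=c[...,2];v,u=np.mgrid[:400,:640]
m=(u>300)&(u<345)&(v>165)&(v<225)&(z>15.5)&(z<25);p=c[m]
print("key",m.sum(),cv2.minAreaRect(p[:,:2].astype(np.float32)),p.mean(0)); print(cv2.PCACompute(p[:,:2].astype(np.float32),None))
t=np.array([461.94,178.6]); print("key rel tool (jaw, side)",(p.mean(0)[:2]-t)@np.array([[.205,-.9788],[.9788,.205]]))
E
```

```text
key 389 ((461.7110595703125, 178.824951171875), (9.66744613647461, 27.86007308959961), 78.14442443847656) [461.36971224 178.71497359  17.6309886 ]
(array([[461.37003, 178.71498]], dtype=float32), array([[ 0.98292565, -0.18400316],
       [ 0.18400316,  0.98292565]], dtype=float32))
key rel tool (jaw, side) [-0.00437284  0.58176724]
```

Emit:
{"method": "drive_tool", "body": {
  "gripper": [0.05,0.05,0.05,0.05,0.05,0.05],
  "travel": [
    [0,0,-0.03],
    [0,0,-0.06],
    [0,0,-0.085],
    [0,0,-0.0995],
    [0,0,-0.0995],
    [0,0,-0.0995]
  ],
  "rotation": [
    [0,0,0],
    [0,0,0],
    [0,0,0],
    [0,0,0],
    [0,0,0],
    [0,0,0]
  ]
}}

```text
clock: 2.63
tool_pos: [461.1, 179.3, 11.5]
ee_rot: [-0.548, -0.446, 0.448, 0.548]
contact_force: [0.4, -0.5, 1.1]
grip_width: 0.585
```

Emit:
{"method": "drive_tool", "body": {
  "gripper": [0.0,0.0,0.0,0.0,0.0,0.0,0.0,0.0],
  "travel": [
    [0,0,0],
    [0,0,0],
    [0,0,0],
    [0,0,0],
    [0,0,0],
    [0,0,0],
    [0,0,0],
    [0,0,0]
  ],
  "rotation": [
    [0,0,0],
    [0,0,0],
    [0,0,0],
    [0,0,0],
    [0,0,0],
    [0,0,0],
    [0,0,0],
    [0,0,0]
  ],
  "newtons": 30
}}

```text
clock: 3.3
tool_pos: [462.3, 179.7, 12.8]
ee_rot: [0.548, 0.448, -0.447, -0.547]
contact_force: [-0.8, -0.3, 7.9]
grip_width: 0.103
```

Emit:
{"method": "drive_tool", "body": {
  "gripper": [0.0,0.0,0.0,0.0,0.0,0.0,0.0,0.0],
  "travel": [
    [0,0,0],
    [0,0,0.02],
    [0,0,0.05],
    [0,0,0.09],
    [0,0,0.12],
    [0,0,0.12],
    [0,0,0.12],
    [0,0,0.12]
  ],
  "rotation": [
    [0,0,0],
    [0,0,0],
    [0,0,0],
    [0,0,0],
    [0,0,0],
    [0,0,0.1],
    [0,0,0.17],
    [0,0,0.17]
  ]
}}

```text
clock: 3.97
tool_pos: [461.9, 179.4, 132.8]
ee_rot: [0.507, 0.493, -0.492, -0.507]
contact_force: [-0.5, -0.1, -0.1]
grip_width: 0.101
```

```bash
cat > look.py <<'E'
import sys
from cell import r
from h import *
n=sys.argv[1]
s=r.sense();i,d=r.read_camera("wrist"); cv2.imwrite(f"pics/{n}.png",i); P=pose(r.camera_info("wrist"),s)
c=cloud(P,d); np.save(f"pics/{n}c.npy",c);np.savez(f"pics/{n}p.npz",R=P[1],o=P[2],K=P[0],t=s["tool_pos"],Rt=R.from_quat(s["ee_rot"]).as_matrix())
print(s["clock"],s["tool_pos"],s["qpos"].round(2),s["grip_width"],s["contact_force"].round(1)); print(R.from_quat(s["ee_rot"]).as_matrix().round(4))
E
python3 look.py w4
```

```text
3.9667 [461.87581199 179.36011248 132.81899047] [-0.13  0.38 -0.44  1.98  0.22  0.83  0.85] 0.10069133024371736 [-0.5 -0.1 -0.1]
[[ 2.810e-02  1.800e-03 -9.996e-01]
 [ 9.996e-01  4.000e-04  2.810e-02]
 [ 5.000e-04 -1.000e+00 -1.800e-03]]
```

View pics/w4.png

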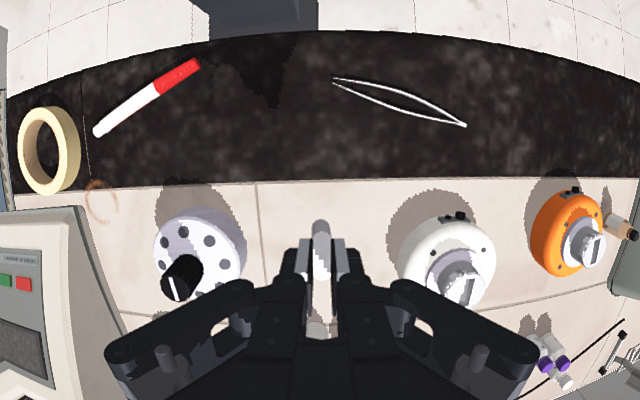

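The key is held at (321,235) between the fingers. I check the drive and pocket from this view at (455,285).

```bash
python3 - <<'E'
from h import *
c=np.load("pics/w4c.npy");z=c[...,2];v,u=np.mgrid[:400,:640];D=np.load("pics/w4p.npz")
i=cv2.imread("pics/w4.png")
cv2.imwrite("pics/crop4.png",np.hstack([cv2.resize(i[210:310,280:365],None,fx=5,fy=5,interpolation=cv2.INTER_CUBIC),cv2.resize(i[240:310,420:494],(370*5//5,500),interpolation=cv2.INTER_CUBIC)]))
P=(D["K"],D["R"],D["o"],True)
m=(u>420)&(u<495)&(v>240)&(v<310)&(z>66)&(z<76);p=c[m];print("spind",m.sum(),p.min(0),p.max(0))
q=c[(u>300)&(u<345)&(v>212)&(v<300)]
t=(q-D["t"])@D["Rt"]
g=np.abs(t[:,1])<25; t=t[g]; h=t[(np.abs(t[:,0])<4.5)]; print("key tool xyz",h.min(0),h.max(0), np.histogram(h[:,1],12),np.histogram(h[:,2],12))
# housing holes/angle: pocket mask
h=(u>440)&(u<490)&(v>265)&(v<310)&(z<66)&(z>57)&(np.hypot(c[...,0]-539.6,c[...,1]-301.8)<17)
print("pocket",h.sum(),cv2.minAreaRect(c[h][:,:2].astype(np.float32)))
E
```

```text
spind 843 [519.41451267 281.05325604  66.03030686] [557.24232372 322.02100016  71.67507141]
key tool xyz [ -4.49294589 -24.40041462 -13.01552217] [ 4.46172253 13.39561708 15.19076429] (array([  5,   2,   6,  43,  62, 105, 692,  41,  40,  37,  28,  33]), array([-24.40041462, -21.25074531, -18.101076  , -14.9514067 ,
       -11.80173739,  -8.65206808,  -5.50239877,  -2.35272946,
         0.79693985,   3.94660916,   7.09627846,  10.24594777,
        13.39561708])) (array([ 51,  65,  73,  76,  81,  79,  81,  82,  78,  95, 121, 212]), array([-13.01552217, -10.6649983 ,  -8.31447443,  -5.96395055,
        -3.61342668,  -1.26290281,   1.08762106,   3.43814493,
         5.7886688 ,   8.13919267,  10.48971654,  12.84024041,
        15.19076429]))
pocket 224 ((542.4746704101562, 304.81439208984375), (7.499486446380615, 26.799604415893555), 86.05674743652344)
```

View pics/crop4.png

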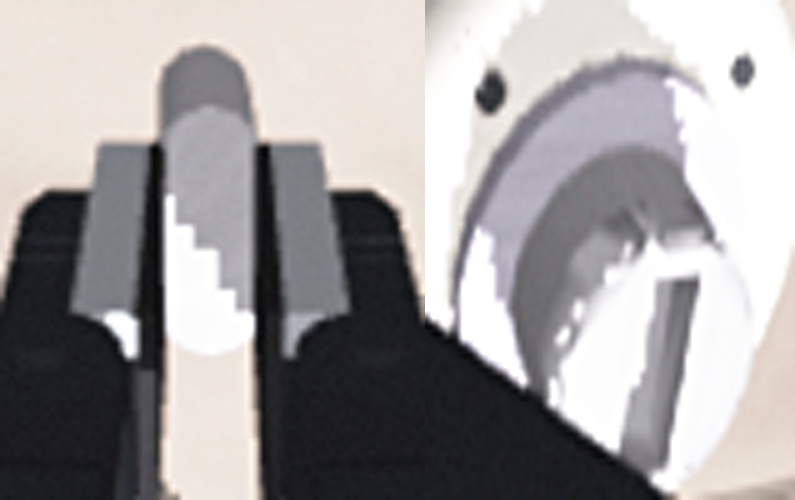

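```bash
python3 - <<'E'
from h import *
D=np.load("pics/w2p.npz");P=(D["K"],D["R"],D["o"],True)
i=cv2.imread("pics/w2.png"); g=i.max(2)
pts=[]
for a,b in [(261,115),(503,132),(490,369),(252,356)]:
    x,y=290+a/5,55+b/5; x0,y0=int(x)-4,int(y)-4; w=255-g[y0:y0+9,x0:x0+9].astype(float); w[w<60]=0
    vv,uu=np.mgrid[:9,:9]; pts.append((x0+(w*uu).sum()/w.sum(),y0+(w*vv).sum()/w.sum()))
c=np.load("pics/w2c.npy"); print([c[int(y),int(x)+4].round(1) for x,y in pts])
q=onplane(P,pts,40)[:,:2]; print(q,q.mean(0))
for a,b in [(0,1),(3,2),(3,0),(2,1)]: d=q[b]-q[a]; print(np.hypot(*d),np.arctan2(d[1],d[0]))
# pocket far edge (upper) line: from depth step columns
z=c[...,2]; e=[]
lo=[]
for u in range(357,382):
    col=z[90:118,u]; k=np.where(col<66.5)[0]
    if len(k): e.append((u,90+k[0]-.5)); lo.append((u,90+k[-1]+.5))
for E_ in (e,lo):
    p=onplane(P,E_,70)[:,:2]; f=np.polyfit(p[:,0]-539.5,p[:,1],1); print(f)
E
```

```text
[array([518.2, 329.8,  39.4]), array([571.3, 327.6,  39.7]), array([568.8, 275.9,  41. ]), array([516.5, 277.7,  39.9])]
[[514.78630859 328.9142067 ]
 [567.05194927 327.21091627]
 [565.2649511  275.07245955]
 [513.15486585 276.63123604]] [540.0645187  301.95720464]
52.29338766609738 -0.032577574735485136
52.13339398670821 -0.029904226822681533
52.30841830637271 1.5396023545529673
52.16907159720897 1.5365356479457941
[-4.33564692e-02  3.07379605e+02]
[3.29331523e-02 2.96149327e+02]
```

Drive axis ≈ (539.7, 301.8), yaw ≈ -0.032, with the pocket edges (width 11.2) and the spindle height (70) both matching. Next I go above it.

Emit:
{"method": "drive_tool", "body": {
  "gripper": [0.0,0.0,0.0,0.0,0.0,0.0,0.0,0.0],
  "travel": [
    [0.02,0.03,0],
    [0.04,0.06,0],
    [0.06,0.09,0],
    [0.079,0.1223,0],
    [0.079,0.1223,-0.02],
    [0.079,0.1223,-0.037],
    [0.079,0.1223,-0.037],
    [0.079,0.1223,-0.037]
  ],
  "rotation": [
    [0,0,0],
    [0,0,0],
    [0,0,0],
    [0,0,0],
    [0,0,0],
    [0,0,0],
    [0,0,0],
    [0,0,0]
  ]
}}

```text
clock: 4.68
tool_pos: [539.5, 301.0, 93.6]
ee_rot: [-0.508, -0.491, 0.493, 0.508]
contact_force: [0.5, -0.0, -0.3]
grip_width: 0.102
```

```bash
python3 look.py w5; python3 - <<'E'
import cv2
i=cv2.imread("pics/w5.png");cv2.imwrite("pics/crop5.png",cv2.resize(i[180:310,240:400],None,fx=4.5,fy=4.5,interpolation=cv2.INTER_CUBIC))
E
```

```text
4.6833 [539.53192902 301.03450733  93.63451172] [-0.33  0.6  -0.4   1.71  0.28  0.89  0.7 ] 0.10241268405500895 [ 0.5 -0.  -0.3]
[[ 0.0325 -0.0028 -0.9995]
 [ 0.9995 -0.0018  0.0325]
 [-0.0019 -1.      0.0027]]
```

View pics/crop5.png

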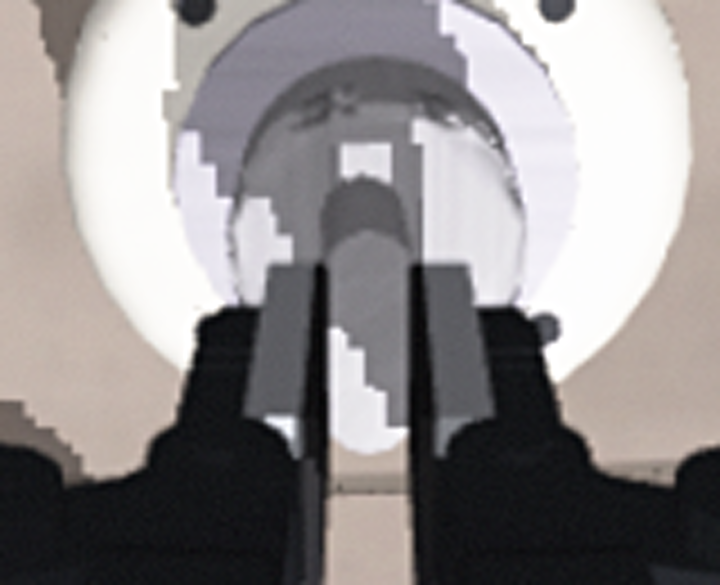

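The pocket's near end shows at crop (365,143), with the key's end (365,180) above it and roughly centred. I check numerically in the same view.

```bash
python3 look.py w6; python3 - <<'E'
from h import *
c=np.load("pics/w6c.npy");D=np.load("pics/w6p.npz");P=(D["K"],D["R"],D["o"],True);t,Rt=D["t"],D["Rt"]
z=c[...,2];v,u=np.mgrid[:400,:640]
w=(u>270)&(u<380)&(v>185)&(v<260)
T=(c-t)@Rt
m=w&(z>68)&(z<72.5); p=T[m]; print("spindle jaw",p[:,0].min(),p[:,0].max(),"z max",p[:,2].max())
b=c[m]; k=b[:,0]<532; print("world",b.min(0),b.max(0))
cn=max(cv2.findContours((w&(z>66)&(z<76)).astype(np.uint8),cv2.RETR_EXTERNAL,cv2.CHAIN_APPROX_NONE)[0],key=len)[:,0]
q=onplane(P,cn,70); A=q[(q[:,0]<535)&(np.abs(np.hypot(q[:,0]-539.7,q[:,1]-301.8)-20)<2)][:,:2]
from scipy.optimize import least_squares
f=least_squares(lambda s:np.hypot(A[:,0]-s[0],A[:,1]-s[1])-19.8,[539.5,301.8]); print(len(A),"centre",f.x,np.abs(f.fun).max()," rel tool",(np.r_[f.x,70]-t)@Rt)
m=w&(z>55)&(z<66)&(np.hypot(c[...,0]-539.7,c[...,1]-301.8)<16.5); p=T[m]; print("pocket rel tool",m.sum(),p.min(0),p.max(0),"world",c[m].min(0),c[m].max(0))
m=(u>300)&(u<345)&(v>215)&(v<290)&(np.abs(T[...,0])<6)&(T[...,1]>-10)&(T[...,1]<16); p=T[m]; print("key",p.min(0),p.max(0), "top",np.median(p[(p[:,1]<0)][:,1]))
tt=p[(p[:,1]<-1)&(p[:,1]>-7)&(p[:,2]>5)]; print(tt[:,0].min(),tt[:,0].max(),tt[:,2].max())
E
```

```text
4.7333 [540.23998375 301.40071894  94.80787001] [-0.33  0.6  -0.4   1.71  0.28  0.89  0.7 ] 0.102022521647105 [ 0.   0.2 -0.6]
[[ 3.240e-02 -9.000e-04 -9.995e-01]
 [ 9.995e-01 -7.000e-04  3.240e-02]
 [-7.000e-04 -1.000e+00  9.000e-04]]
spindle jaw -19.63354874048829 20.147969256540758 z max 20.488457193240272
world [519.77482278 281.75188156  68.00169709] [549.81885702 321.5240199   71.48746872]
87 centre [538.955248   301.74259998] 0.8412978878020532  rel tool [ 0.31701421 24.80879284  1.27324118]
pocket rel tool 230 [-5.54081652 33.41219336 -6.43165403] [ 6.22853539 36.5411415  11.5249496 ] world [528.59190422 296.00470318  58.27302427] [546.83774937 307.7589851   61.40576107]
key [ -5.9822259   -9.99600523 -13.4155215 ] [ 5.98038374 13.09103999 15.31470973] top -4.740475054096983
-5.97009670582905 5.724928417263433 15.003288584015598
```

Key and pocket agree to about 0.3 mm. I nudge +0.3 mm in y and lower it.

Emit:
{"method": "drive_tool", "body": {
  "gripper": [0.0,0.0,0.0,0.0,0.0,0.0,0.0],
  "travel": [
    [0,0.0003,-0.004],
    [0,0.0003,-0.008],
    [0,0.0003,-0.011],
    [0,0.0003,-0.013],
    [0,0.0003,-0.0145],
    [0,0.0003,-0.015],
    [0,0.0003,-0.015]
  ],
  "rotation": [
    [0,0,0],
    [0,0,0],
    [0,0,0],
    [0,0,0],
    [0,0,0],
    [0,0,0],
    [0,0,0]
  ]
}}

```text
clock: 5.37
tool_pos: [540.4, 302.0, 79.7]
ee_rot: [-0.508, -0.492, 0.492, 0.508]
contact_force: [0.1, -0.7, 0.0]
grip_width: 0.103
```

Emit:
{"method": "drive_tool", "body": {
  "gripper": [0.0,0.0,0.0,0.0,0.0],
  "travel": [
    [0,0,-0.002],
    [0,0,-0.004],
    [0,0,-0.005],
    [0,0,-0.006],
    [0,0,-0.006]
  ],
  "rotation": [
    [0,0,0],
    [0,0,0],
    [0,0,0],
    [0,0,0],
    [0,0,0]
  ]
}}

```text
clock: 5.78
tool_pos: [540.4, 302.0, 73.6]
ee_rot: [-0.508, -0.492, 0.492, 0.508]
contact_force: [-0.2, -0.1, -0.0]
grip_width: 0.098
```

Emit:
{"method": "drive_tool", "body": {
  "gripper": [0.0,0.0,0.03,0.03,0.03,0.03,0.03,0.03],
  "travel": [
    [0,0,-0.0005],
    [0,0,-0.0005],
    [0,0,-0.0005],
    [0,0,-0.0005],
    [0,0,0.005],
    [0,0,0.02],
    [0,0,0.05],
    [0,0,0.05]
  ],
  "rotation": [
    [0,0,0],
    [0,0,0],
    [0,0,0],
    [0,0,0],
    [0,0,0],
    [0,0,0],
    [0,0,0],
    [0,0,0]
  ]
}}

```text
clock: 6.45
tool_pos: [542.6, 304.1, 129.1]
ee_rot: [0.508, 0.495, -0.49, -0.507]
contact_force: [1.2, 1.0, 1.2]
grip_width: 0.351
```

```bash
python3 look.py w7; python3 - <<'E'
import cv2
i=cv2.imread("pics/w7.png");cv2.imwrite("pics/crop7.png",cv2.resize(i[180:310,240:400],None,fx=4.5,fy=4.5,interpolation=cv2.INTER_CUBIC))
E
```

```text
6.45 [542.59461238 304.05223613 129.13277393] [-0.32  0.56 -0.41  1.68  0.26  0.95  0.71] 0.35103320579158653 [1.2 1.  1.2]
[[ 0.0307  0.0058 -0.9995]
 [ 0.9995  0.0041  0.0308]
 [ 0.0043 -1.     -0.0056]]
```

View pics/crop7.png

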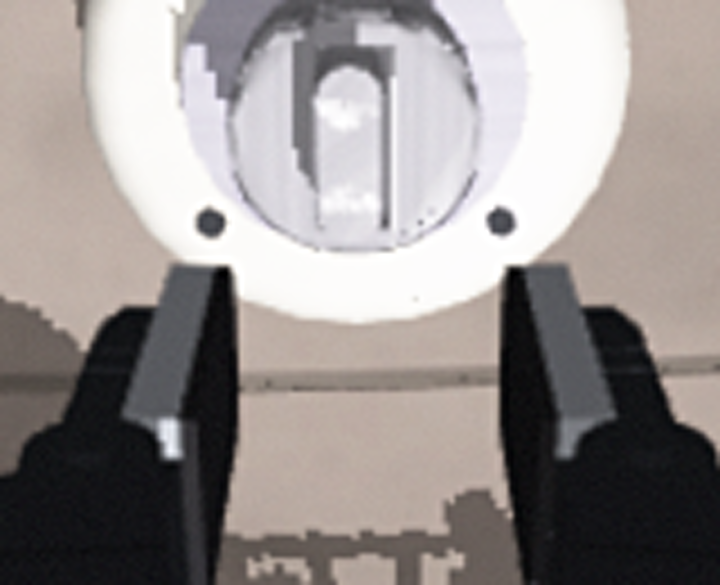

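The key stands in the pocket at crop (348,150). I check its height and pose, then measure the head.

```bash
python3 look.py w8; python3 - <<'E'
from h import *
c=np.load("pics/w8c.npy");z=c[...,2];v,u=np.mgrid[:400,:640]
m=(u>295)&(u<340)&(v>185)&(v<240)&(z>75)&(z<84)
p=c[m]; print("key top",m.sum(),np.median(p,0),np.percentile(p[:,2],[5,50,95]),cv2.minAreaRect(p[:,:2].astype(np.float32)))
# plane tilt
A=np.c_[p[:,:2]-p[:,:2].mean(0),np.ones(len(p))]; print("plane",np.linalg.lstsq(A,p[:,2],rcond=None)[0])
m=(u>285)&(u<350)&(v>180)&(v<240)&(z>68)&(z<72); p=c[m];print("sp",np.median(p[:,2]),p.min(0),p.max(0))
E
```

```text
6.5 [542.18616028 303.52927553 127.26016322] [-0.32  0.56 -0.41  1.68  0.27  0.95  0.71] 0.3504614252186509 [1.  1.1 0.1]
[[ 0.031   0.0048 -0.9995]
 [ 0.9995  0.0033  0.031 ]
 [ 0.0034 -1.     -0.0047]]
key top 558 [538.87547561 301.15282673  77.63899027] [76.62170978 77.63899027 78.63330353] ((539.794921875, 301.0775146484375), (9.386699676513672, 27.88206672668457), 88.25611114501953)
plane [4.27253499e-03 1.02205337e-02 7.76186320e+01]
sp 69.57732374578693 [520.11803313 281.84846575  68.01106177] [559.87506404 321.76179062  71.97705808]
```

The key's top is 8.0 mm above the spindle's end and level, centred on the pocket within 1 mm, and released. Now I go to the head.

Emit:
{"method": "drive_tool", "body": {
  "gripper": [0.05,0.05,0.05,0.05,0.05,0.05,0.05,0.05],
  "travel": [
    [0,0,0.03],
    [-0.003,-0.03,0.04],
    [-0.006,-0.07,0.04],
    [-0.01,-0.11,0.04],
    [-0.014,-0.15,0.04],
    [-0.018,-0.19,0.04],
    [-0.022,-0.22,0.04],
    [-0.022,-0.24,0.04]
  ],
  "rotation": [
    [0,0,0],
    [0,0,0],
    [0,0,0],
    [0,0,0],
    [0,0,0],
    [0,0,0],
    [0,0,0],
    [0,0,0]
  ]
}}

```text
clock: 7.22
tool_pos: [517.0, 57.6, 163.0]
ee_rot: [0.509, 0.49, -0.492, -0.509]
contact_force: [-0.1, 0.6, 0.0]
grip_width: 0.587
```

Emit:
{"method": "drive_tool", "body": {
  "gripper": [0.05,0.05,0.05],
  "travel": [
    [0,0,0],
    [0,0,0],
    [0,0,0]
  ],
  "rotation": [
    [0,0,0],
    [0,0,0],
    [0,0,0]
  ]
}}

```text
clock: 7.47
tool_pos: [518.3, 62.9, 163.6]
ee_rot: [-0.507, -0.492, 0.492, 0.508]
contact_force: [0.5, 1.6, -0.1]
grip_width: 0.586
```

```bash
python3 look.py w9
```

```text
7.4667 [518.32294205  62.85211994 163.56903639] [ 0.1   0.38 -0.42  1.88  0.19  0.92  1.13] 0.5864944737948102 [ 0.5  1.6 -0.1]
[[ 3.040e-02 -4.000e-04 -9.995e-01]
 [ 9.995e-01  6.000e-04  3.040e-02]
 [ 6.000e-04 -1.000e+00  4.000e-04]]
```

View pics/w9.png

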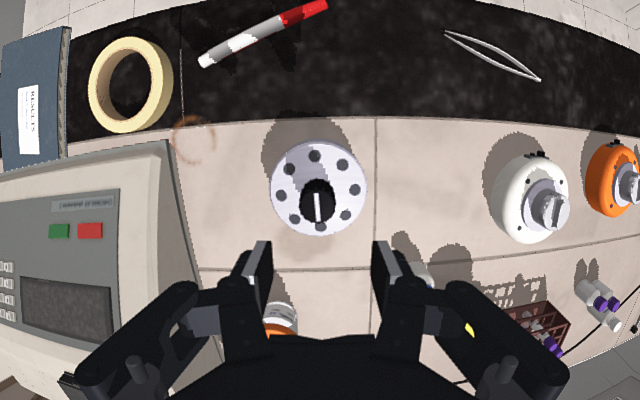

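The head is at (318,190), and its knob line at (318,207) runs up and down the image.

```bash
python3 look.py w10; python3 - <<'E'
from h import *
c=np.load("pics/w10c.npy");D=np.load("pics/w10p.npz");P=(D["K"],D["R"],D["o"],True);t,Rt=D["t"],D["Rt"]
z=c[...,2];v,u=np.mgrid[:400,:640]; i=cv2.imread("pics/w10.png")
w=(u>260)&(u<375)&(v>130)&(v<245)
m=w&(z>80)&(z<88); p=c[m]; print("knob",m.sum(),np.median(p,0),p.min(0),p.max(0)); cn=max(cv2.findContours(m.astype(np.uint8),0,1)[0],key=len)[:,0]
q=onplane(P,cn,84)[:,:2].astype(np.float32); print(cv2.minEnclosingCircle(q), cv2.fitEllipse(q))
m2=w&(z>20)&(z<60); p=c[m2]; print("disc",p.min(0),p.max(0)); 
m3=m&(i.min(2)>120)&(i.max(2)<256); p=c[m3]; print("line",m3.sum(),cv2.minAreaRect(onplane(P,np.stack([u[m3],v[m3]],1),84)[:,:2].astype(np.float32)),cv2.PCACompute(p[:,:2].astype(np.float32),None))
b=c[(u<230)&(z>5)&(z<140)&(c[...,0]>420)&(c[...,0]<620)]; print("balance ymax",np.nanpercentile(b[:,1],[90,99,100]))
E
```

```text
7.5167 [518.34048046  63.41664616 163.60550006] [ 0.1   0.38 -0.42  1.88  0.19  0.92  1.13] 0.5853829578548846 [-0.4  0.9 -0.3]
[[ 2.930e-02 -4.000e-04 -9.996e-01]
 [ 9.996e-01  8.000e-04  2.930e-02]
 [ 7.000e-04 -1.000e+00  4.000e-04]]
knob 1020 [518.13059128  59.17952375  83.50323545] [504.42062961  45.1556427   80.06122079] [533.6065552   72.73342642  85.85280338]
((517.74072265625, 59.35289001464844), 14.711767196655273) ((518.1239013671875, 59.14956283569336), (26.80219078063965, 27.76357650756836), 101.25799560546875)
disc [473.76718514  15.05083583  20.07119508] [562.72389071 104.08464115  59.71347778]
line 166 ((522.4325561523438, 61.03538131713867), (20.928531646728516, 22.95400619506836), 60.110015869140625) (array([[520.59827,  59.52052]], dtype=float32), array([[ 0.9918947 ,  0.12706266],
       [-0.12706266,  0.9918947 ]], dtype=float32))
balance ymax [-84.42799212 -81.48847815 -79.71754146]
```

```bash
python3 - <<'E'
from h import *
D=np.load("pics/w10p.npz");P=(D["K"],D["R"],D["o"],True)
c=np.load("pics/w10c.npy");i=cv2.imread("pics/w10.png").min(2)
z=c[...,2];v,u=np.mgrid[:400,:640]
m=(np.hypot(c[...,0]-518.1,c[...,1]-59.2)<11.5)&(z>80)&(i>90)
q=onplane(P,np.stack([u[m],v[m]],1),84)[:,:2]; print(m.sum(),q.min(0),q.max(0)); print(cv2.PCACompute(q.astype(np.float32),None)[1],cv2.minAreaRect(q.astype(np.float32)))
E
```

```text
167 [508.17833689  37.27221587] [650.60244007  61.20241595]
[[ 0.9946249  -0.10354272]
 [ 0.10354272  0.9946249 ]] ((579.0764770507812, 49.438087463378906), (18.715572357177734, 142.3865966796875), 87.57095336914062)
```

```bash
python3 - <<'E'
from h import *
D=np.load("pics/w10p.npz");P=(D["K"],D["R"],D["o"],True)
i=cv2.imread("pics/w10.png").min(2)
m=np.zeros_like(i,bool); m[190:222,310:326]=i[190:222,310:326]>90
n,l,st,ce=cv2.connectedComponentsWithStats(m.astype(np.uint8)); print(st,ce)
k=1+np.argmax(st[1:,4]); v,u=np.where(l==k)
q=onplane(P,np.stack([u,v],1),84)[:,:2]; a=cv2.PCACompute(q.astype(np.float32),None); print(a,np.arctan(a[1][0][1]/a[1][0][0]))
E
```

```text
[[     0      0    640    400 255838]
 [   313    193      7     29    159]
 [   323    221      3      1      3]] [[319.50207162 199.49523917]
 [316.08176101 206.75471698]
 [324.         221.        ]]
(array([[519.07275,  59.06358]], dtype=float32), array([[ 0.9991517 ,  0.04118052],
       [-0.04118052,  0.9991517 ]], dtype=float32)) 0.04119217
```

Head axis ≈ (518.1, 59.3), yaw ≈ +0.041; both knob and disc agree. I descend and grip.

Emit:
{"method": "drive_tool", "body": {
  "gripper": [0.05,0.05,0.05,0.05,0.05,0.05],
  "travel": [
    [-0.0004,-0.0029,-0.03],
    [-0.0004,-0.0029,-0.06],
    [-0.0004,-0.0029,-0.09],
    [-0.0004,-0.0029,-0.105],
    [-0.0004,-0.0029,-0.109],
    [-0.0004,-0.0029,-0.109]
  ],
  "rotation": [
    [0,0,0],
    [0,0,0],
    [0,0,0],
    [0,0,0],
    [0,0,0],
    [0,0,0]
  ]
}}

```text
clock: 8.07
tool_pos: [517.3, 60.2, 53.8]
ee_rot: [-0.507, -0.492, 0.493, 0.508]
contact_force: [-0.4, 0.7, 0.8]
grip_width: 0.587
```

Emit:
{"method": "drive_tool", "body": {
  "gripper": [0.02,0.02,0.02,0.02,0.02,0.02],
  "travel": [
    [0,0,0],
    [0,0,0],
    [0,0,0],
    [0,0,0],
    [0,0,0],
    [0,0,0]
  ],
  "rotation": [
    [0,0,0],
    [0,0,0],
    [0,0,0],
    [0,0,0],
    [0,0,0],
    [0,0,0]
  ],
  "newtons": 60
}}

```text
clock: 8.57
tool_pos: [519.1, 59.6, 56.2]
ee_rot: [0.508, 0.493, -0.491, -0.507]
contact_force: [-1.1, 1.3, 6.7]
grip_width: 0.312
```

Emit:
{"method": "drive_tool", "body": {
  "gripper": [0.02,0.02,0.02,0.02,0.02,0.02,0.02,0.02],
  "travel": [
    [0,0,0.005],
    [0,0,0.02],
    [0,0,0.05],
    [0,0,0.08],
    [0,0,0.11],
    [0,0,0.11],
    [0,0,0.11],
    [0,0,0.11]
  ],
  "rotation": [
    [0,0,0],
    [0,0,0],
    [0,0,0],
    [0,0,0],
    [0,0,0],
    [0,0,0],
    [0,0,0],
    [0,0,0]
  ]
}}

```text
clock: 9.23
tool_pos: [517.4, 58.7, 164.3]
ee_rot: [-0.508, -0.492, 0.492, 0.508]
contact_force: [-0.7, -0.4, -4.2]
grip_width: 0.307
```

```bash
python3 look.py w11; python3 - <<'E'
from cell import r
import cv2
i,d=r.read_camera("side"); cv2.imwrite("pics/s11.png",cv2.resize(i[100:300,200:440],None,fx=3,fy=3))
E
```

```text
9.2333 [517.3920291   58.7177464  164.29570087] [ 0.11  0.37 -0.42  1.88  0.19  0.92  1.14] 0.3065933956414228 [-0.7 -0.4 -4.2]
[[ 3.120e-02 -9.000e-04 -9.995e-01]
 [ 9.995e-01 -5.000e-04  3.120e-02]
 [-5.000e-04 -1.000e+00  9.000e-04]]
```

View pics/w11.png

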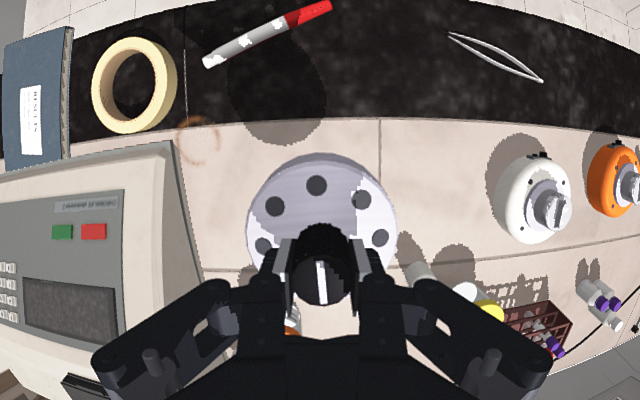

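View pics/s11.png

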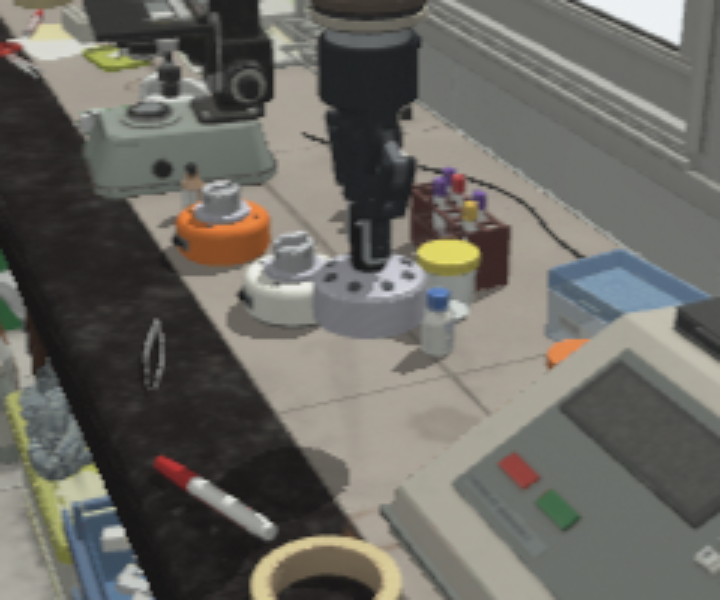

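The head hangs level from the knob at wrist (322,275), well clear of everything. I measure its axis relative to the tool.

```bash
python3 look.py w12; python3 - <<'E'
from h import *
from scipy.optimize import least_squares
c=np.load("pics/w12c.npy");D=np.load("pics/w12p.npz");t,Rt=D["t"],D["Rt"];P=(D["K"],D["R"],D["o"],True)
T=(c-t)@Rt;v,u=np.mgrid[:400,:640]
w=(u>235)&(u<405)&(v>150)&(v<310)
m=w&(T[...,1]<-22)&(T[...,1]>-40)&(np.abs(T[...,0])<12.5)&(np.abs(T[...,2])<20); p=T[m]; print("knobtop",m.sum(),np.median(p,0),p.min(0),p.max(0))
A=np.c_[p[:,0],p[:,2],np.ones(len(p))]; print("top plane",np.linalg.lstsq(A,p[:,1],rcond=None)[0])
m=w&(v<265)&(T[...,1]>5)&(T[...,1]<70)&(np.hypot(T[...,0],T[...,2])<60); p=T[m]; print("disc",m.sum(),p.min(0),p.max(0))
# rim: per-angle top outer edge: silhouettes -> use points near rim side
r=np.hypot(p[:,0],p[:,2]); s=p[(p[:,1]>14)&(r>40)]
print(np.histogram(p[:,1],12))
side=p[(p[:,1]>26)&(p[:,1]<45)&(r>42)]
f=least_squares(lambda s:np.hypot(side[:,0]-s[0],side[:,2]-s[1])-45,[0,0],loss="soft_l1"); print("axis in tool (x,z) from side",len(side),f.x,np.abs(f.fun).mean(), side[:,1].max())
top=p[(r<40)&(r>20)&(p[:,1]<26)]; 
if len(top)>50:
    # cone fit: y = a + b*r + tilt
    A=np.c_[np.ones(len(top)),np.hypot(top[:,0]-f.x[0],top[:,2]-f.x[1]),top[:,0]]; print("cone",np.linalg.lstsq(A,top[:,1],rcond=None)[0])
E
```

```text
9.3333 [516.91648427  58.73199741 163.42031041] [ 0.11  0.38 -0.42  1.88  0.19  0.92  1.14] 0.309891254605036 [-0.4  0.8 -3.7]
[[ 3.100e-02 -2.800e-03 -9.995e-01]
 [ 9.995e-01 -5.000e-04  3.100e-02]
 [-6.000e-04 -1.000e+00  2.800e-03]]
knobtop 2786 [ -0.19766144 -27.21581617   2.66476439] [-12.47030034 -35.65937898 -13.67257852] [ 12.49965154 -22.00894756  15.08106991]
top plane [ 2.02823589e-03  6.45400440e-02 -2.71221414e+01]
disc 10960 [-45.40466584   5.01844373 -17.03256019] [43.85509683 51.11714047 45.22759112]
(array([ 111, 3374, 4247, 2365,  230,  122,   93,  107,   88,   66,   80,
         77]), array([ 5.01844373,  8.86000179, 12.70155986, 16.54311792, 20.38467598,
       24.22623404, 28.0677921 , 31.90935016, 35.75090823, 39.59246629,
       43.43402435, 47.27558241, 51.11714047]))
axis in tool (x,z) from side 461 [-0.61583446 -0.27082544] 0.18984438546519108 44.9639121387624
cone [3.72301431e+00 3.13698748e-01 3.32090106e-03]
```

```bash
python3 - <<'E'
from h import *
c=np.load("pics/w12c.npy");D=np.load("pics/w12p.npz");t,Rt=D["t"],D["Rt"]
T=(c-t)@Rt;v,u=np.mgrid[:400,:640]
p=T[(v>240)&(v<310)&(np.hypot(T[...,0]+.3,T[...,2])<11)&(T[...,1]<-22)&(T[...,1]>-34)]
A=np.c_[p[:,0],p[:,2],np.ones(len(p))]; s=np.linalg.lstsq(A,p[:,1],rcond=None)[0]; e=p[:,1]-A@s; print(len(p),s,e.std())
k=np.abs(e)<1.5; print(np.linalg.lstsq(A[k],p[k,1],rcond=None)[0],k.sum())
for a in range(-10,11,4): q=p[np.abs(p[:,2]-a)<1.5]; print(a,len(q),np.median(q[:,1]) if len(q) else 0)
# rim bottom edge level vs angle: silhouette not used
E
```

```text
1690 [ 1.98569490e-03 -5.15181707e-03 -2.74193927e+01] 0.5990435901219143
[ 2.11497995e-03 -6.31036996e-03 -2.74174124e+01] 1670
-10 95 -27.495598054578384
-6 223 -27.345363621662223
-2 276 -27.411608164226283
2 299 -27.43295265349367
6 264 -27.42022696327009
10 127 -27.513703404584405
```

The head is level to within 0.006 rad, its axis is about 0.3 mm from the tool's, and its underside is 56.6 mm below TCP. I carry it over the drive and turn it -0.073.

Emit:
{"method": "drive_tool", "body": {
  "gripper": [0.02,0.02,0.02,0.02,0.02,0.02,0.02,0.02],
  "travel": [
    [0.002,0.02,0],
    [0.005,0.055,0],
    [0.008,0.09,0],
    [0.011,0.125,0],
    [0.014,0.16,0],
    [0.018,0.195,0],
    [0.021,0.225,0],
    [0.0215,0.243,0]
  ],
  "rotation": [
    [0,0,-0.01],
    [0,0,-0.02],
    [0,0,-0.03],
    [0,0,-0.04],
    [0,0,-0.05],
    [0,0,-0.06],
    [0,0,-0.073],
    [0,0,-0.073]
  ]
}}

```text
clock: 10.05
tool_pos: [538.4, 306.5, 163.5]
ee_rot: [-0.524, -0.474, 0.474, 0.526]
contact_force: [-0.4, -0.6, -3.2]
grip_width: 0.31
```

Emit:
{"method": "drive_tool", "body": {
  "gripper": [0.02,0.02,0.02,0.02,0.02,0.02],
  "travel": [
    [0,0,0],
    [0,0,-0.01],
    [0,0,-0.02],
    [0,0,-0.02],
    [0,0,-0.02],
    [0,0,-0.02]
  ],
  "rotation": [
    [0,0,0],
    [0,0,0],
    [0,0,0],
    [0,0,0],
    [0,0,0],
    [0,0,0]
  ]
}}

```text
clock: 10.55
tool_pos: [539.8, 301.0, 144.4]
ee_rot: [0.526, 0.473, -0.473, -0.526]
contact_force: [0.1, 1.0, -3.6]
grip_width: 0.309
```

```bash
python3 look.py w13;python3 look.py w14
```

```text
10.55 [539.7648496  300.97911898 144.42936181] [-0.32  0.54 -0.41  1.67  0.25  0.99  0.65] 0.3085556978372593 [ 0.1  1.  -3.6]
[[ 1.051e-01 -6.000e-04 -9.945e-01]
 [ 9.945e-01 -7.000e-04  1.051e-01]
 [-8.000e-04 -1.000e+00  5.000e-04]]
10.6 [539.95421255 301.41071728 144.90436114] [-0.32  0.54 -0.41  1.67  0.25  0.99  0.65] 0.3094136357304187 [-0.6  0.1 -3.9]
[[ 1.048e-01  1.000e-04 -9.945e-01]
 [ 9.945e-01 -1.000e-04  1.048e-01]
 [-1.000e-04 -1.000e+00 -2.000e-04]]
```

View pics/w14.png

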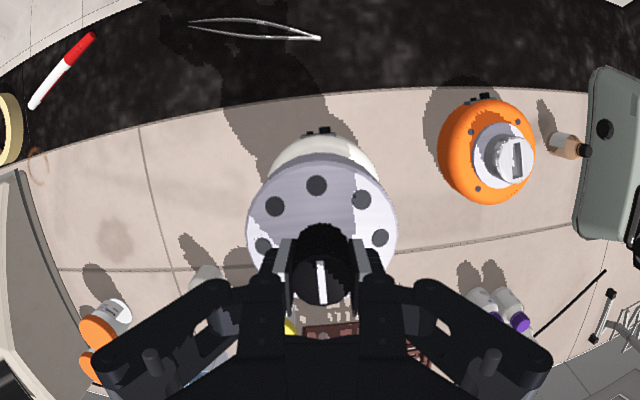

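Above the drive now. I go down towards the spindle's end.

Emit:
{"method": "drive_tool", "body": {
  "gripper": [0.02,0.02,0.02,0.02,0.02,0.02,0.02],
  "travel": [
    [0,0,-0.006],
    [0,0,-0.012],
    [0,0,-0.015],
    [0,0,-0.017],
    [0,0,-0.019],
    [0,0,-0.02],
    [0,0,-0.02]
  ],
  "rotation": [
    [0,0,0],
    [0,0,0],
    [0,0,0],
    [0,0,0],
    [0,0,0],
    [0,0,0],
    [0,0,0]
  ]
}}

```text
clock: 11.23
tool_pos: [539.5, 302.2, 124.6]
ee_rot: [-0.525, -0.473, 0.473, 0.525]
contact_force: [-1.0, -0.7, -3.8]
grip_width: 0.312
```

Emit:
{"method": "drive_tool", "body": {
  "gripper": [0.02,0.02,0.02,0.02,0.02,0.02],
  "travel": [
    [0,0,-0.002],
    [0,0,-0.004],
    [0,0,-0.006],
    [0,0,-0.008],
    [0,0,-0.01],
    [0,0,-0.01]
  ],
  "rotation": [
    [0,0,0],
    [0,0,0],
    [0,0,0],
    [0,0,0],
    [0,0,0],
    [0,0,0]
  ]
}}

```text
clock: 11.73
tool_pos: [539.4, 302.0, 114.3]
ee_rot: [-0.525, -0.473, 0.474, 0.525]
contact_force: [1.0, -0.5, -4.0]
grip_width: 0.306
```

No contact yet (underside ~58). I turn the head to one end of the search range, still free.

Emit:
{"method": "drive_tool", "body": {
  "gripper": [0.02,0.02,0.02,0.02,0.02,0.02,0.02,0.02],
  "travel": [
    [0,0,0],
    [0,0,0],
    [0,0,0],
    [0,0,0],
    [0,0,0],
    [0,0,0],
    [0,0,0],
    [0,0,0]
  ],
  "rotation": [
    [0,0,-0.1],
    [0,0,-0.2],
    [0,0,-0.3],
    [0,0,-0.4],
    [0,0,-0.5],
    [0,0,-0.6],
    [0,0,-0.68],
    [0,0,-0.68]
  ]
}}

```text
clock: 12.4
tool_pos: [539.5, 302.4, 114.9]
ee_rot: [0.654, 0.27, -0.27, -0.654]
contact_force: [-0.7, 0.1, -3.9]
grip_width: 0.306
```

Emit:
{"method": "drive_tool", "body": {
  "gripper": [0.02,0.02,0.02,0.02,0.02,0.02],
  "travel": [
    [0,0,-0.001],
    [0,0,-0.002],
    [0,0,-0.003],
    [0,0,-0.004],
    [0,0,-0.0045],
    [0,0,-0.0045]
  ],
  "rotation": [
    [0,0,0],
    [0,0,0],
    [0,0,0],
    [0,0,0],
    [0,0,0],
    [0,0,0]
  ]
}}

```text
clock: 12.9
tool_pos: [539.6, 302.0, 110.1]
ee_rot: [0.653, 0.271, -0.271, -0.653]
contact_force: [-0.8, -0.5, -3.9]
grip_width: 0.309
```

Emit:
{"method": "drive_tool", "body": {
  "gripper": [0.02,0.02,0.02,0.02],
  "travel": [
    [0,0,-0.0007],
    [0,0,-0.0014],
    [0,0,-0.0014],
    [0,0,-0.0014]
  ],
  "rotation": [
    [0,0,0],
    [0,0,0],
    [0,0,0],
    [0,0,0]
  ]
}}

```text
clock: 13.23
tool_pos: [539.8, 302.3, 109.3]
ee_rot: [-0.653, -0.271, 0.271, 0.653]
contact_force: [-1.0, -0.9, -0.2]
grip_width: 0.309
```

Contact on the key at TCP z ≈ 109.3, as predicted (109.6). I press slightly more and sweep.

Emit:
{"method": "drive_tool", "body": {
  "gripper": [0.02,0.02,0.02],
  "travel": [
    [0,0,-0.0005],
    [0,0,-0.001],
    [0,0,-0.001]
  ],
  "rotation": [
    [0,0,0],
    [0,0,0],
    [0,0,0]
  ]
}}

```text
clock: 13.48
tool_pos: [539.9, 302.5, 109.1]
ee_rot: [-0.653, -0.272, 0.271, 0.653]
contact_force: [-3.1, -1.7, 8.5]
grip_width: 0.303
```

Emit:
{"method": "drive_tool", "body": {
  "gripper": [0.02,0.02,0.02,0.02,0.02,0.02,0.02,0.02],
  "travel": [
    [0,0,0],
    [0,0,0],
    [0,0,0],
    [0,0,0],
    [0,0,0],
    [0,0,0],
    [0,0,0],
    [0,0,0]
  ],
  "rotation": [
    [0,0,0.025],
    [0,0,0.05],
    [0,0,0.075],
    [0,0,0.1],
    [0,0,0.125],
    [0,0,0.15],
    [0,0,0.175],
    [0,0,0.2]
  ]
}}

```text
clock: 14.15
tool_pos: [540.3, 302.9, 109.1]
ee_rot: [-0.622, -0.336, 0.334, 0.623]
contact_force: [-0.5, 0.1, 6.0]
grip_width: 0.307
```

Emit:
{"method": "drive_tool", "body": {
  "gripper": [0.02,0.02,0.02,0.02,0.02,0.02,0.02,0.02],
  "travel": [
    [0,0,0],
    [0,0,0],
    [0,0,0],
    [0,0,0],
    [0,0,0],
    [0,0,0],
    [0,0,0],
    [0,0,0]
  ],
  "rotation": [
    [0,0,0.025],
    [0,0,0.05],
    [0,0,0.075],
    [0,0,0.1],
    [0,0,0.125],
    [0,0,0.15],
    [0,0,0.175],
    [0,0,0.2]
  ]
}}

```text
clock: 14.82
tool_pos: [540.3, 303.1, 109.1]
ee_rot: [-0.586, -0.397, 0.395, 0.586]
contact_force: [-0.6, 0.2, 5.0]
grip_width: 0.308
```

Emit:
{"method": "drive_tool", "body": {
  "gripper": [0.02,0.02,0.02,0.02,0.02,0.02,0.02,0.02],
  "travel": [
    [0,0,-0.0002],
    [0,0,-0.0002],
    [0,0,-0.0002],
    [0,0,-0.0002],
    [0,0,-0.0002],
    [0,0,-0.0002],
    [0,0,-0.0002],
    [0,0,-0.0002]
  ],
  "rotation": [
    [0,0,0.025],
    [0,0,0.05],
    [0,0,0.075],
    [0,0,0.1],
    [0,0,0.125],
    [0,0,0.15],
    [0,0,0.175],
    [0,0,0.2]
  ]
}}

```text
clock: 15.48
tool_pos: [540.0, 303.3, 108.8]
ee_rot: [-0.543, -0.453, 0.452, 0.544]
contact_force: [-1.5, 0.1, 5.1]
grip_width: 0.31
```

Emit:
{"method": "drive_tool", "body": {
  "gripper": [0.02,0.02,0.02,0.02,0.02,0.02,0.02,0.02],
  "travel": [
    [0,0,-0.0002],
    [0,0,-0.0002],
    [0,0,-0.0002],
    [0,0,-0.0002],
    [0,0,-0.0002],
    [0,0,-0.0002],
    [0,0,-0.0002],
    [0,0,-0.0002]
  ],
  "rotation": [
    [0,0,0.025],
    [0,0,0.05],
    [0,0,0.075],
    [0,0,0.1],
    [0,0,0.125],
    [0,0,0.15],
    [0,0,0.175],
    [0,0,0.2]
  ]
}}

```text
clock: 16.15
tool_pos: [539.7, 302.6, 107.8]
ee_rot: [0.495, 0.505, -0.504, -0.495]
contact_force: [-0.9, 0.5, -4.9]
grip_width: 0.307
```

It dropped: z 107.8 and the pressing force is gone, so the key is in the keyway. I lower it gently without turning.

Emit:
{"method": "drive_tool", "body": {
  "gripper": [0.02,0.02,0.02,0.02],
  "travel": [
    [0,0,-0.0007],
    [0,0,-0.0014],
    [0,0,-0.002],
    [0,0,-0.002]
  ],
  "rotation": [
    [0,0,0],
    [0,0,0],
    [0,0,0],
    [0,0,0]
  ]
}}

```text
clock: 16.48
tool_pos: [539.5, 301.7, 104.9]
ee_rot: [-0.496, -0.504, 0.504, 0.496]
contact_force: [0.3, 0.0, -4.5]
grip_width: 0.311
```

Emit:
{"method": "drive_tool", "body": {
  "gripper": [0.02,0.02,0.02,0.02,0.02],
  "travel": [
    [0,0,-0.0006],
    [0,0,-0.0012],
    [0,0,-0.0018],
    [0,0,-0.0024],
    [0,0,-0.0024]
  ],
  "rotation": [
    [0,0,0],
    [0,0,0],
    [0,0,0],
    [0,0,0],
    [0,0,0]
  ]
}}

```text
clock: 16.9
tool_pos: [539.5, 302.1, 102.9]
ee_rot: [-0.496, -0.504, 0.504, 0.496]
contact_force: [-0.1, -0.0, -4.1]
grip_width: 0.31
```

Emit:
{"method": "drive_tool", "body": {
  "gripper": [0.02,0.02,0.02,0.02],
  "travel": [
    [0,0,-0.0004],
    [0,0,-0.0008],
    [0,0,-0.0011],
    [0,0,-0.0011]
  ],
  "rotation": [
    [0,0,0],
    [0,0,0],
    [0,0,0],
    [0,0,0]
  ]
}}

```text
clock: 17.23
tool_pos: [539.7, 302.2, 102.4]
ee_rot: [0.496, 0.504, -0.504, -0.496]
contact_force: [-1.3, -1.7, 1.3]
grip_width: 0.305
```

Seated: contact is felt at TCP z 102.4, matching the expected 102.3. I release and back off.

Emit:
{"method": "drive_tool", "body": {
  "gripper": [0.05,0.05,0.05,0.05,0.05,0.05],
  "travel": [
    [0,0,0.0005],
    [0,0,0.0005],
    [0,0,0.0005],
    [0,0,0.0005],
    [0,0,0.0005],
    [0,0,0.0005]
  ],
  "rotation": [
    [0,0,0],
    [0,0,0],
    [0,0,0],
    [0,0,0],
    [0,0,0],
    [0,0,0]
  ]
}}

```text
clock: 17.73
tool_pos: [539.7, 302.2, 102.6]
ee_rot: [0.496, 0.504, -0.504, -0.496]
contact_force: [-0.0, -1.0, 0.4]
grip_width: 0.585
```

Emit:
{"method": "drive_tool", "body": {
  "gripper": [0.05,0.05,0.05,0.05,0.05,0.05,0.05,0.05],
  "travel": [
    [0,0,0.01],
    [0,0,0.03],
    [0,0,0.06],
    [0,0,0.09],
    [0,0,0.11],
    [0,0,0.11],
    [0,0,0.11],
    [0,0,0.11]
  ],
  "rotation": [
    [0,0,0],
    [0,0,0],
    [0,0,0],
    [0,0,0],
    [0,0,0],
    [0,0,0],
    [0,0,0],
    [0,0,0]
  ]
}}

```text
clock: 18.4
tool_pos: [539.4, 301.9, 212.4]
ee_rot: [-0.496, -0.504, 0.504, 0.496]
contact_force: [-0.3, -0.7, -0.3]
grip_width: 0.583
```

```bash
python3 look.py w20;python3 look.py w21; python3 - <<'E'
from h import *
from cell import r
i,d=r.read_camera("side"); cv2.imwrite("pics/s21.png",cv2.resize(i[100:300,200:440],None,fx=3,fy=3)); np.save("pics/s21.npy",d)
i,d=r.read_camera("scene"); cv2.imwrite("pics/sc21.png",i)
c=np.load("pics/w21c.npy");z=c[...,2];v,u=np.mgrid[:400,:640]
rr=np.hypot(c[...,0]-539.7,c[...,1]-301.8)
p=c[(rr<12)&(z>115)&(z<140)]; print("knob top",len(p),np.median(p,0))
A=np.c_[p[:,:2]-[539.7,301.8],np.ones(len(p))]; s=np.linalg.lstsq(A,p[:,2],rcond=None)[0]; e=p[:,2]-A@s;k=abs(e)<1.5; print(np.linalg.lstsq(A[k],p[k,2],rcond=None)[0])
m=(rr<18)&(z>122)&(z<136); q=c[m][:,:2].astype(np.float32); print(cv2.minEnclosingCircle(q))
p=c[(rr<50)&(z>70)&(z<95)]; print("disc",p.min(0),p.max(0))
E
```

```text
18.4 [539.35456248 301.87702086 212.35437992] [-0.28  0.48 -0.46  1.59  0.23  1.13  0.79] 0.5833456686818139 [-0.3 -0.7 -0.3]
[[-1.610e-02 -2.000e-04 -9.999e-01]
 [ 9.999e-01 -4.000e-04 -1.610e-02]
 [-4.000e-04 -1.000e+00  2.000e-04]]
18.45 [539.13988405 301.69195737 211.73573084] [-0.28  0.49 -0.46  1.59  0.23  1.13  0.79] 0.583311876408401 [ 1.1  0.2 -0.8]
[[-1.610e-02 -1.200e-03 -9.999e-01]
 [ 9.999e-01 -9.000e-04 -1.610e-02]
 [-9.000e-04 -1.000e+00  1.200e-03]]
knob top 738 [539.36391254 301.73540239 129.67635517]
[ 2.30680313e-03 -6.36201077e-03  1.29708014e+02]
((539.5327758789062, 301.3993225097656), 15.012921333312988)
disc [494.63294149 256.72475492  70.030793  ] [583.66942427 345.9300468   94.88151452]
```

View pics/w21.png

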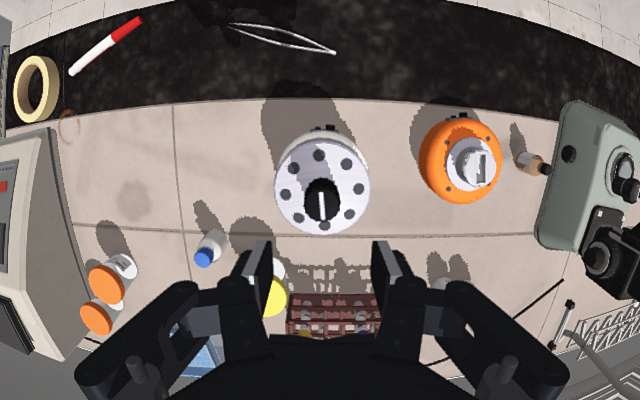

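View pics/s21.png

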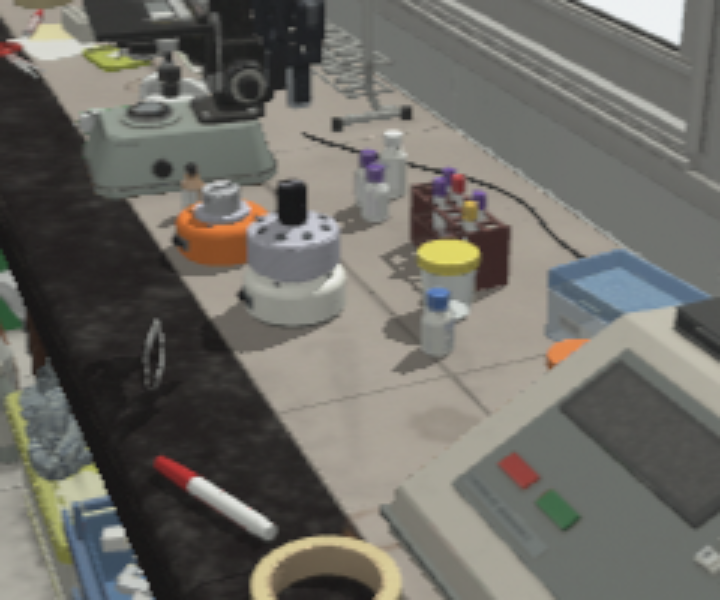

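The head sits level on the white drive, at wrist (321,185) and side (292,240). Its knob top is at 129.7 mm against 130 expected, its tilt is about 0.007 rad and its axis is at (539.4, 301.6). The gripper is clear, so I hand in.

```bash
python3 - <<'E'
from cell import r
print(r.sense()["contact_force"]); print(r.sign_off())
E
```

```text
[ 0.51177124 -0.55545736 -1.0457367 ]
the job is handed in; nothing more can be done
None
```

The key is in the spindle's pocket and the rotor head is fully home over it, both released. I handed the job in at about 18.6 s.

- **Key:** After release its top measured 8.0 mm above the spindle's end, as it should. It was level and within about 1 mm of the pocket's centre.
- **Finding the keyway:** I lowered the head until it rested on the key, then turned it with about 9–12 N on the key. It dropped at roughly 0.05–0.1 rad past the marked line's alignment. I then lowered it the last few millimetres without turning.
- **Head:** The last light contact, about 5 N, came at the expected home height. Afterwards the knob top measured 129.7 mm against 130.0 mm expected, tilt about 0.007 rad, and the axis within about 0.5 mm of the spindle's measured axis.
- **Surroundings:** The gripper was withdrawn well above the head. In the last pictures the bystanders I could see looked unmoved; I did not measure their positions.

No check failed. The only disagreement was the TCP reading, which scattered by about 1 mm from the commanded pose, including in y during the sweep under load. It came back within 0.5 mm once the key slotted in.

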